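# Close a fermenting jar: seat the lid disk, then screw the ring over it

## Robot

A 6-joint arm with a two-finger parallel gripper is mounted at the origin on a cart in front of the work surface, level with it; the furniture and walls round the work are solid. World frame = base frame: x ahead of the robot, y to its left, z up, the work surface at z = 0. Lengths are in m, angles in degrees, forces in N, time in s.
With the tool pointing down it reaches from about 0.375 to 0.925 m from the base axis. Payload 5.7 kg.
Tool frame: the origin (TCP) lies at the very end of the fingers, on their centre line; the grasp point (between the pads) lies 19 mm behind it; z points along the fingers, y is the line along which they close (so a half turn about z gives the same grasp; the last joint's range is limited). The gripper opens to 85 mm and grips with 20 to 120 N. Pads are 22 mm wide; open, the fingers measure 114 mm over their backs; the gripper's body (76 mm by 85 mm) begins 54 mm behind the grasp point. The pads swing forward as they close: fully open they stand 13 mm farther back than shut.
Start: joints at [-70.193, 20.558, 86.54, -0, 72.909, -6.595], TCP at [0.267, -0.537, 0.231] pointing down, gripper open.
Joint ranges: [-170.27, 170.27], [-57.76, 135], [12.27, 136.19], [-55.21, 235.2], [11.17, 155.16], [-170.74, 170.74]. Speed limits (degrees/s): [136.94, 136.94, 180, 180, 180, 180].

## Interface

Orientations are given as a 3x3 rotation matrix whose columns are the frame's x, y, z axes.
In Python, from plant import manip gives the robot as it stands.
- The arm moves only by the tool arm_command, never from a script. Its argument "rows" is a list of rows, each a list of 4 numbers: the shift along the tool's x, y, z in units of 0.3 m (1.0 is 0.3 m), then the turn about the tool's z in units of 90 degrees (1.0 is 90 degrees). A call has 1 to 20 rows; each row is the pose to reach, as a shift and turn from the pose commanded when the call began, along the tool's axes at that moment; what a row does not reach only later rows make up. A row lasts 1/12 s, in which the tool goes at most 41.7 mm and 7.16 degrees, less where a joint would pass 70% of its speed; a pose out of reach is approached as far as the arm can. A call with a number of a shift or a turn outside -1 to 1 is refused whole. A call with a gripper value outside its range is refused whole. "gripper" is the closure, from 0 (fully open) to 1 (shut), set as the call begins (left out, the last holds). The fingers move at their own pace and stop on an object; "force" is the grip in N (left out, the last holds). Time passes only in rows, so rows that repeat a pose let the fingers close. It gives the time, the measured TCP pose, the force, the opening and the grip force at its end, in the units of the state.
- manip.state(): the state, without advancing time (a new reading comes with each control period).
- manip.capture(name): name is "scene" or "top" or "wrist"; returns a dict with "pixels" (384x512x3 uint8, red, green, blue), "range_z" (384x512 float32, m along the optical axis (not along the pixel's ray), 0 where there is no reading), "K" (3x3 intrinsics, pixels), "distortion" ([k1, k2, p1, p2, k3] as OpenCV has them; the pictures are not rectified), "position" and "rotation" of the camera in the world; the wrist camera has in their place "tool_from_camera" (4x4, takes a point from camera to tool coordinates, whose origin is the TCP and whose axes are the flange's). Camera axes: x right, y up, looking along -z (the intrinsics and any distortion apply to the point x, -y, -z); pixel columns grow to the right and rows downward; lengths in m; the calibration is good to about 2 mm. A picture is of the moment at which its call begins: read the wrist's pose just before it.
- manip.close_job(): hands the job in; it is judged then, once.
The state is a dict: "t": time; "q": joint angles; "joint_velocities": joint speeds; "joint_efforts": joint torques, N m; "position": TCP position; "tool_rot": TCP orientation; "force": force on the tool from outside, world axes, zero at the start; "moment": the same for the moment, N m; "gripper_width": finger opening in m; "grasp_force": force on a finger pad.
Only numpy, scipy, OpenCV 4.12 (cv2) and the standard library are available. Lean on these libraries where they do the work, as an engineer would, in place of code of your own. Each camera call takes 0.05 s, during which the arm holds its last target. There are 200 camera calls.

## Task

Close the blue fermenting jar: seat the loose green lid disk squarely in its mouth, then put the brass screw ring over it and screw it down clockwise until it is snug and clamps the disk. Work by feel and gently: do not force the disk or the ring on the jar, and leave the other things on the worktop where they stand.

Things in the scene. Friction and masses are not known exactly. Their poses are not given: they have to be found in the camera images.
- jar: Blue jar in a square wooden holder (110 mm, 30 mm high); both fixed, they neither move nor turn. Origin: centre of the holder's underside on the worktop, z up. Jar 78 mm wide, narrowing to 52 mm at 80 mm height; above that a white neck, outside diameter 48 mm, up to the rim at 115 mm.
- mouth (a point): Centre of the jar's open mouth, level with its flat rim, 115 mm above the worktop; z up. Mouth 40 mm in diameter, 23 mm deep. From setting the ring on the neck to snug takes 0.5 to 2.2 rad of turning, so a second grip may be needed.
- neck (a point): On the jar's axis, 8 mm below the rim. Round the neck here run the ridges of a right-hand thread with six equal starts, 60 degrees apart: crest diameter 55 mm, ridges 2.4 mm thick, the highest point 2 mm under the rim, travel 40 mm per turn. Where the six ridges begin round the neck differs each time and is not reported (this point's yaw does not tell it): feel or see it.
- disk: Green lid disk, 40 g, lying knob up. Origin: centre of its underside. Plug 38 mm in diameter, 6 mm high, lower edge bevelled (1 mm play all round in the mouth); over it a flange 47 mm in diameter, 3 mm thick, which comes to rest flat on the rim; the origin then lies 6 mm below mouth.
- knob (a point): Top centre of the disk's round knob, 26 mm above the disk's origin. Knob 14 mm in diameter, 17 mm tall above the flange; pinch it from above.
- ring: Brass screw ring, about 90 g, lying open side down. Origin: centre of its underside, z up. 63 mm outside diameter, 16.5 mm high, bore 57.4 mm. Six upright grip ribs outside, 8 mm wide, standing out 3 mm, at 30, 90, 150.. degrees from its x; grip it from above with a finger in each of two opposite hollows (26 mm wide), as along its x: so held it cannot slip round in the fingers.
- ring_top (a point): Centre of the 30 mm hole in the ring's top flange (2.5 mm thick), at its upper face, 16.5 mm above the ring's origin. The disk's knob passes through this hole. Screwed down on the disk, the ring's origin lies 11 mm below mouth. The moment then rises by about 0.5 N m in 0.1 rad; 0.3 to 0.8 N m is snug and stays tight when let go; above 1.2 it is overtightened.
- ring_lugs (a point): Ring centre, 2 mm above its origin, level with six inner lugs (2.2 mm high, at 0, 60.. degrees from x, tips on 50 mm diameter) that run between the neck's ridges. Set on, it first stands 2 to 10 mm above its final height; turned clockwise with a light push down (4 N) it sinks with the thread, touches the disk, takes up 0.2 to 0.5 rad of play, then binds. If it catches early, turn back.
- salt: Bystander: the glass salt shaker with a grey top, 44 mm wide, 90 mm tall; origin at the centre of its underside.
- spice_orange: Bystander: a spice jar with black cap and orange-red contents, 46 mm wide, 98 mm tall; origin at the centre of its underside.
- spice_green: Bystander: a spice jar with tan cap and green contents, 42 mm wide, 84 mm tall; origin at the centre of its underside.
- eggcup: Bystander: the pale blue egg cup, 49 mm wide, 64 mm tall; origin at the centre of its underside.
- espresso: Bystander: the small white and blue espresso cup, 62 mm wide, 50 mm tall, handle along its -y; origin at the centre of its underside.
- teaspoon: Bystander: the steel teaspoon, 137 mm long, lying along its x; origin at the centre of its underside.

How it is judged (in metres and radians):
On the way, in this order (a step that is already met when the one before it is completed fails the run):
1. the disk is seated in the mouth and released (horizontal distance between disk and mouth below 0.0025 m and z of disk in the frame of mouth between -0.009 and -0.0045 m and angle between disk's own z axis and vertical below 0.06 rad and contact force between disk and the fingers below 0.1 N), for 0.2 s.
2. the ring is screwed down over the seated disk, clamps it and is let go (horizontal distance between disk and mouth below 0.0025 m and z of disk in the frame of mouth between -0.009 and -0.0045 m and angle between disk's own z axis and vertical below 0.06 rad and horizontal distance between ring and mouth below 0.003 m and angle between ring's own z axis and vertical below 0.05 rad and z of ring in the frame of mouth between -0.014 and -0.0095 m and contact force between ring and disk above 6 N and contact force between ring and the fingers below 0.1 N), for 0.2 s.
At the end, for the whole second after the job is handed in: Disk in the mouth: within 2.5 mm of its centre, underside 4.5 to 9 mm below the rim, tilt under 0.06 rad. Ring over it: within 3 mm of the centre, tilt under 0.05 rad, underside 9.5 to 14 mm below the rim, let go, at rest, pressing on the disk with more than 6 N (horizontal distance between disk and mouth below 0.0025 m and z of disk in the frame of mouth between -0.009 and -0.0045 m and angle between disk's own z axis and vertical below 0.06 rad and horizontal distance between ring and mouth below 0.003 m and angle between ring's own z axis and vertical below 0.05 rad and z of ring in the frame of mouth between -0.014 and -0.0095 m and contact force between ring and disk above 6 N and linear speed of ring below 0.01 m/s and angular speed of ring below 0.1 rad/s); the robot touches nothing.
It fails at once if the disk is forced on the jar (more than 40 N between them before the ring is on) (contact force between disk and jar above 40 N and contact force between ring and disk below 1 N).
It fails at once if the ring is forced on the jar or overtightened (more than 65 N on the jar or on the disk) (contact force between ring and jar above 65 N or contact force between ring and disk above 65 N).
It fails at once if a bystander is moved more than 30 mm (distance of any of salt, spice_orange, spice_green, eggcup, espresso, teaspoon from where it was at the start of the episode above 0.03 m).
It also fails if it takes over 72 s, if anything falls off the work surface, if the arm or the gripper's body presses on something with over 40 N, if the wrist force passes 120 N, or if a joint passes its speed limit or range.

## Working session

There is one attempt and no reset: what is moved stays moved. The work goes in short steps, Python scripts to look and compute and a tool call to move; the robot and the scene stay as the last step left them, time stands still between calls to the robot, and variables do not carry over. Pictures are saved under pics/ and viewed, at most 10 in all, crops included, and the job is handed in when it is done.

Besides the shell and the picture viewer there is one more tool, called after "Call:" as name(argument=value, ...) on one line, values as JSON. arm_command: Moves the arm, as the interface text tells. Its arguments: {"type":"object","properties":{"rows":{"type":"array"},"gripper":{"type":"number"},"force":{"type":"number"}},"required":["rows"]}

```bash
mkdir -p pics
cat > h.py <<'E'
import numpy as np, cv2
from plant import manip
def cloud(c, T=None):
    d=c["range_z"]; K=np.array(c["K"],float); D=np.array(c["distortion"],float)
    h,w=d.shape; u,v=np.meshgrid(np.arange(w),np.arange(h))
    p=cv2.undistortPoints(np.stack([u,v],-1).reshape(-1,1,2).astype(np.float64),K,D).reshape(h,w,2)
    P=np.stack([p[...,0]*d,-p[...,1]*d,-d],-1)
    if T is None: return P@np.array(c["rotation"]).T+np.array(c["position"])
    T=np.array(T); return P@T[:3,:3].T+T[:3,3]
def wristcloud(s,c):
    P=cloud(c,c["tool_from_camera"])
    return P@np.array(s["tool_rot"]).T+np.array(s["position"])
def save(n,c): cv2.imwrite(n,c["pixels"][...,::-1])
E
python3 - <<'E'
from h import *
s=manip.state(); print(s)
for n in ("scene","top"):
    c=manip.capture(n); save(f"pics/{n}0.png",c); P=cloud(c); np.savez(f"{n}0.npz",P=P,rgb=c["pixels"],d=c["range_z"])
    print(n,c["position"],np.array(c["K"])[0])
E
```

```text
{'t': 0.0, 'q': array([-7.01939634e+01,  2.05980051e+01,  8.66003453e+01, -1.80270174e-04,
        7.29088405e+01, -6.59305557e+00]), 'joint_velocities': array([ 0.03017417, -0.08694651, -0.01390009,  0.09148884, -0.02061592,
       -0.0573032 ]), 'joint_efforts': array([ 1.95168250e-03, -5.27609110e+01, -2.78621507e+01, -2.96625676e-04,
        1.31259364e-02,  1.03293067e-05]), 'position': array([ 0.26654313, -0.53676808,  0.23044385]), 'tool_rot': array([[ 8.95718460e-01,  4.44621226e-01, -6.36737391e-04],
       [ 4.44621632e-01, -8.95716758e-01,  1.75914611e-03],
       [ 2.11817349e-04, -1.85880686e-03, -9.99998250e-01]]), 'force': array([ 0.46888243, -0.97457401,  0.37230556]), 'moment': array([ 0.00558714,  0.00475768, -0.05647448]), 'grasp_force': 0.0, 'gripper_width': 0.08493012592142772}
scene [0.07640298 0.87856243 0.77143394] [391.77159362   0.         256.3149896 ]
top [-0.35718332  0.0036067   1.50704132] [489.33845186   0.         256.29132966]
```

View pics/top0.png

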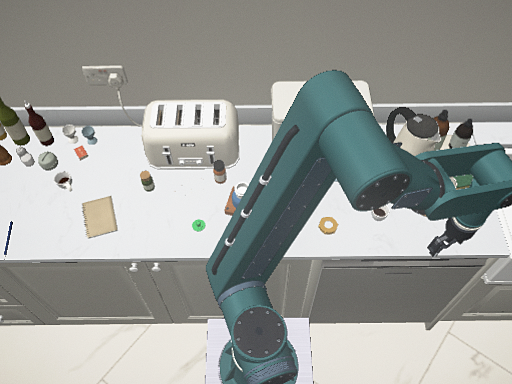

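View pics/scene0.png

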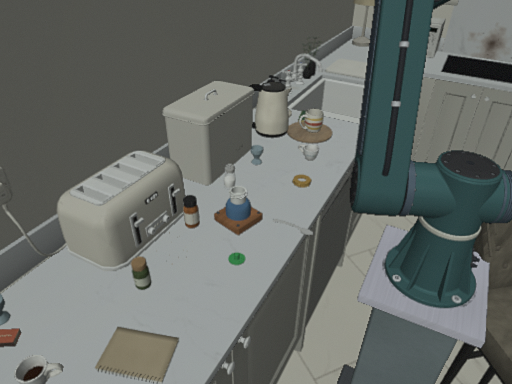

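The top view shows the disk at (199,225), the ring at (328,225) and the jar at about (240,195), partly hidden by the arm. In the scene view they are the disk (236,258), ring (302,181), jar mouth (238,192), salt (230,175), orange jar (191,212), spoon (292,226) and espresso cup (311,152).

Run:
```python
from h import *
for n,boxes in (("scene",dict(disk=(222,248,250,268),ring=(290,172,314,190),jar=(210,180,265,232),salt=(222,162,238,188),orange=(180,194,202,230),green=(130,255,152,290),esp=(300,140,322,162),egg=(248,143,266,167),spoon=(270,215,314,236))),
                ("top",dict(disk=(188,216,210,236),ring=(316,214,342,238),jar=(222,180,252,216)))):
    z=np.load(n+"0.npz"); P=z["P"]; rgb=z["rgb"].astype(int)
    tab=P[...,2]
    for k,(a,b,c,d) in boxes.items():
        p=P[b:d,a:c].reshape(-1,3); q=rgb[b:d,a:c].reshape(-1,3)
        m=(p[:,2]>0.004)&(p[:,2]<0.14)
        print(n,k,"tbl z",np.round(np.median(p[np.abs(p[:,2])<.01][:,2]) if (np.abs(p[:,2])<.01).any() else 9,4),
          "n",m.sum(),"min",p[m].min(0).round(3),"max",p[m].max(0).round(3),"mean",p[m].mean(0).round(4))
```

```text
scene disk tbl z 0.001 n 174 min [0.455 0.153 0.004] max [0.503 0.228 0.027] mean [0.4772 0.2078 0.0115]
scene ring tbl z 0.0015 n 179 min [ 0.43  -0.325  0.004] max [ 0.519 -0.196  0.022] mean [ 0.469  -0.2434  0.0143]
scene jar tbl z 0.001 n 1464 min [ 0.497 -0.179  0.004] max [0.75  0.117 0.119] mean [0.5647 0.0544 0.0492]
scene salt tbl z 0.0016 n 325 min [ 0.576 -0.253  0.004] max [0.75  0.043 0.117] mean [ 0.6897 -0.1054  0.0483]
scene orange tbl z 0.0009 n 553 min [ 0.654 -0.     0.004] max [0.776 0.159 0.102] mean [0.6786 0.1412 0.0583]
scene green tbl z 0.0019 n 561 min [0.618 0.319 0.004] max [0.726 0.418 0.089] mean [0.6428 0.4001 0.0522]
scene esp tbl z 0.0019 n 306 min [ 0.465 -0.582  0.004] max [ 0.6   -0.392  0.053] mean [ 0.5221 -0.4551  0.0292]
scene egg tbl z 0.0014 n 222 min [ 0.646 -0.444  0.004] max [ 0.749 -0.261  0.067] mean [ 0.6886 -0.3026  0.038 ]
scene spoon tbl z 0.0008 n 116 min [ 0.333 -0.038  0.004] max [0.465 0.03  0.016] mean [ 0.3953 -0.001   0.008 ]
top disk tbl z 0.0007 n 157 min [0.443 0.167 0.004] max [0.519 0.243 0.035] mean [0.4816 0.206  0.01  ]
top ring tbl z 0.0003 n 271 min [ 0.428 -0.299  0.004] max [ 0.524 -0.213  0.026] mean [ 0.472  -0.2488  0.0134]
top jar tbl z 0.0002 n 458 min [0.518 0.028 0.004] max [0.674 0.128 0.119] mean [0.5673 0.0787 0.0583]
```

Run:
```python
from h import *
c=manip.capture("wrist"); print(np.array(c["tool_from_camera"]).round(3),np.array(c["K"])[0])
```

```text
[[-0.001  0.964  0.267  0.067]
 [ 1.     0.001  0.001  0.   ]
 [ 0.     0.267 -0.964 -0.143]
 [ 0.     0.     0.     1.   ]] [306.52499848   0.         251.98014896]
```

Call:
arm_command(rows=[[0.12,-0.07,-0.03,0],[0.24,-0.13,-0.06,0],[0.36,-0.2,-0.1,0],[0.48,-0.27,-0.13,0],[0.6,-0.33,-0.15,0],[0.7,-0.4,-0.17,0],[0.8,-0.47,-0.17,0],[0.86,-0.52,-0.17,0],[0.86,-0.55,-0.17,0],[0.86,-0.55,-0.17,0],[0.86,-0.55,-0.17,0]])

```text
t: 1.07
position: [0.4239, -0.2751, 0.2822]
tool_rot: [[0.895, 0.445, -0.001], [0.445, -0.895, -0.0], [-0.001, 0.0, -1.0]]
force: [0.2, -0.1, -0.1]
gripper_width: 0.0853
grasp_force: 0.0
```

```bash
cat > look.py <<'E'
import sys
from h import *
n=sys.argv[1]; s=manip.state(); c=manip.capture("wrist"); save(f"pics/{n}.png",c)
P=wristcloud(s,c); np.savez(n+".npz",P=P,rgb=c["pixels"],pos=s["position"],R=s["tool_rot"])
print(s["t"],s["position"].round(4),s["q"].round(1),s["tool_rot"].round(4).tolist())
E
python3 look.py ring1
```

```text
1.0667 [ 0.4239 -0.2751  0.2822] [-40.8  10.1  93.9  -0.   76.1  22.8] [[0.8954, 0.4453, -0.0007], [0.4453, -0.8954, -0.0004], [-0.0008, 0.0, -1.0]]
```

View pics/ring1.png

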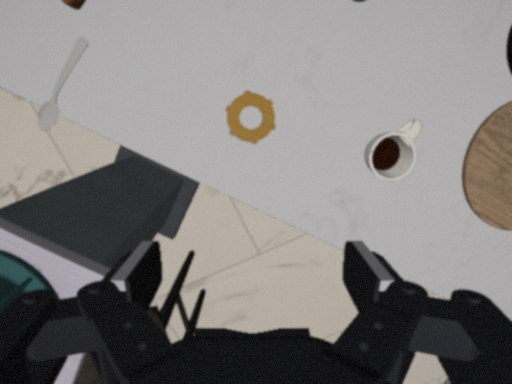

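The ring lies at (250,118) with its six ribs visible; the spoon is at (65,85) and the espresso cup at (390,155).

```bash
cat > fitring.py <<'E'
import sys
from h import *
from scipy.optimize import minimize
z=np.load(sys.argv[1]+".npz"); P=z["P"]; rgb=z["rgb"].astype(int)
a,b,c,d=map(int,sys.argv[2:6])
hsv=cv2.cvtColor(z["rgb"],cv2.COLOR_RGB2HSV)
m=np.zeros(P.shape[:2],bool); m[b:d,a:c]=(hsv[b:d,a:c,1]>110)&(hsv[b:d,a:c,0]<35)&(P[b:d,a:c,2]>0.010)
p=P[m]; print(len(p),"z",np.percentile(p[:,2],[5,50,95]).round(4))
p=p[p[:,2]>np.median(p[:,2])-0.003]
xy=p[:,:2]
c0,r0=cv2.minEnclosingCircle(xy.astype(np.float32)); print("enc",c0,r0)
# template fit: filled shape IoU-like on grid
def inside(q,th):
    r=np.hypot(q[:,0],q[:,1]); a=np.arctan2(q[:,1],q[:,0])-th
    k=np.abs((np.degrees(a)%60)-30); rib=r*np.sin(np.radians(k))<0.004
    return (r>0.015)&(r<np.where(rib,0.0345,0.0315))
g=np.stack(np.meshgrid(np.arange(-.04,.04,.001),np.arange(-.04,.04,.001)),-1).reshape(-1,2)
from scipy.spatial import cKDTree
t=cKDTree(xy); best=None
cc=np.array([(xy[:,0].max()+xy[:,0].min())/2,(xy[:,1].max()+xy[:,1].min())/2])
occ=lambda q:t.query(q)[0]<0.0011
for dx in np.arange(-.004,.0041,.001):
  for dy in np.arange(-.004,.0041,.001):
    o=occ(g+cc+[dx,dy])
    for th in range(0,60,2):
      i=inside(g,np.radians(th)); s=(i&o).sum()/(i|o).sum()
      if best is None or s>best[0]: best=(s,cc+[dx,dy],th)
print(best)
E
python3 fitring.py ring1 215 85 285 150
```

```text
1267 z [0.0158 0.0172 0.0186]
enc (0.47399282455444336, -0.24812641739845276) 0.03275738283991814
(np.float64(0.8720839813374806), array([ 0.47368592, -0.24806555]), 6)
```

Call:
arm_command(rows=[[0.1,-0.12,0,0],[0.2,-0.24,0,0],[0.3,-0.36,0,0],[0.4,-0.48,0,0.05],[0.43,-0.6,0,0.1],[0.43,-0.72,0,0.15],[0.43,-0.8,0,0.2],[0.43,-0.87,0,0.26],[0.43,-0.9,0,0.29],[0.43,-0.9,0,0.29],[0.43,-0.9,0,0.29],[0.43,-0.9,0,0.29]])

```text
t: 2.12
position: [0.4209, 0.0229, 0.2824]
tool_rot: [[1.0, 0.005, 0.001], [0.005, -1.0, -0.001], [0.001, 0.001, -1.0]]
force: [0.6, -0.2, -0.2]
gripper_width: 0.0854
grasp_force: 0.0
```

```bash
python3 look.py jar1
```

```text
2.1167 [0.4209 0.0229 0.2824] [ -6.3   2.5 102.7  -0.   74.8  83.4] [[1.0, 0.0053, 0.0007], [0.0053, -1.0, -0.0005], [0.0007, 0.0005, -1.0]]
```

View pics/jar1.png

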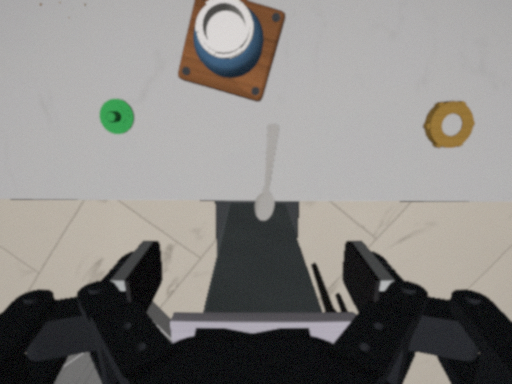

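The wrist view shows the jar mouth at (226,25), the disk at (117,116), the ring at (450,124) and the spoon at (268,170).

```bash
cat > fitjar.py <<'E'
import sys
from h import *
from scipy.optimize import least_squares
z=np.load(sys.argv[1]+".npz"); P=z["P"]; hsv=cv2.cvtColor(z["rgb"],cv2.COLOR_RGB2HSV)
def circ(p):
    f=least_squares(lambda v:np.hypot(p[:,0]-v[0],p[:,1]-v[1])-v[2],[*p.mean(0)[:2],.02],loss="soft_l1",f_scale=.001); return f.x.round(4)
g=(hsv[...,0]>50)&(hsv[...,0]<75)&(hsv[...,1]>150)
p=P[g]; print("green n",len(p))
fl=p[(p[:,2]>.004)&(p[:,2]<.014)]; kn=p[p[:,2]>.023]
print("flange z",np.median(fl[:,2]),"enc",cv2.minEnclosingCircle(fl[:,:2].astype(np.float32)),"knob n",len(kn),kn.mean(0).round(4) if len(kn) else "", cv2.minEnclosingCircle(kn[:,:2].astype(np.float32)) if len(kn) else "")
r=P[(P[...,2]>.110)&(P[...,2]<.121)&(np.hypot(P[...,0]-.57,P[...,1]-.055)<.06)]
if len(r):
    print("rim n",len(r),"z",np.median(r[:,2]).round(4),"enc",cv2.minEnclosingCircle(r[:,:2].astype(np.float32)),"bbox",r.min(0).round(4),r.max(0).round(4),"circ mid",circ(r))
E
python3 fitjar.py jar1; python3 fitring.py jar1 415 90 485 155
```

```text
green n 920
flange z 0.009910473297716549 enc ((0.48019447922706604, 0.20473913848400116), 0.021405866369605064) knob n 261 [0.4506 0.1006 0.2386] ((0.44628140330314636, 0.08369462937116623), 0.13289134204387665)
rim n 1088 z 0.1151 enc ((0.5648810267448425, 0.049817927181720734), 0.02817292883992195) bbox [0.5385 0.023  0.11  ] [0.5888 0.0771 0.1183] circ mid [0.5641 0.0492 0.0227]
1252 z [0.0137 0.0171 0.0185]
enc (0.4829179644584656, -0.12837454676628113) 0.15142619609832764
(np.float64(0.0), array([ 0.46965845, -0.13237455]), 0)
```

Call:
arm_command(rows=[[0.0,-0.1,0,0],[0.0,-0.22,0,0],[0,-0.34,0,0],[0,-0.46,0,0],[0,-0.55,0,0],[0,-0.6,0,0],[0,-0.6,0,0],[0,-0.6,0,0]])

```text
t: 2.83
position: [0.4197, 0.2039, 0.2821]
tool_rot: [[1.0, 0.007, -0.0], [0.007, -1.0, -0.001], [-0.0, 0.001, -1.0]]
force: [0.3, -0.9, -0.4]
gripper_width: 0.0852
grasp_force: 0.0
```

```bash
python3 look.py disk1; python3 fitjar.py disk1
```

```text
2.8333 [0.4197 0.2039 0.2821] [ 17.4   6.7  98.1  -0.   75.3 107.1] [[1.0, 0.0065, -0.0003], [0.0065, -1.0, -0.0006], [-0.0003, 0.0006, -1.0]]
green n 1020
flange z 0.009790588555009305 enc ((0.4804147779941559, 0.20542578399181366), 0.021014515310525894) knob n 315 [0.4455 0.2132 0.2689] ((0.422227680683136, 0.2036125361919403), 0.07147139310836792)
rim n 1120 z 0.1148 enc ((0.5647227764129639, 0.04995335638523102), 0.02816939540207386) bbox [0.5373 0.0221 0.11  ] [0.5914 0.0776 0.1178] circ mid [0.5643 0.0507 0.0225]
```

Call:
arm_command(rows=[[0.1,-0.005,0.1,0],[0.2,-0.005,0.22,0],[0.2,-0.004,0.34,0],[0.2,-0.004,0.46,0],[0.2,-0.004,0.58,0],[0.2,-0.004,0.68,0],[0.2,-0.004,0.76,0],[0.2,-0.004,0.82,0],[0.2,-0.004,0.86,0],[0.2,-0.004,0.88,0],[0.2,-0.004,0.89,0],[0.2,-0.004,0.9,0],[0.2,-0.004,0.9,0],[0.2,-0.004,0.9,0]], gripper=0.6, force=30)

```text
t: 4.05
position: [0.4797, 0.2057, 0.013]
tool_rot: [[1.0, 0.005, 0.001], [0.005, -1.0, 0.0], [0.001, -0.0, -1.0]]
force: [0.2, 0.9, 0.5]
gripper_width: 0.0344
grasp_force: 0.0
```

```bash
python3 look.py disk2
```

```text
4.05 [0.4797 0.2057 0.013 ] [ 15.6  31.5 107.8   0.   40.6 105.3] [[1.0, 0.005, 0.0012], [0.005, -1.0, 0.0004], [0.0012, -0.0004, -1.0]]
```

View pics/disk2.png

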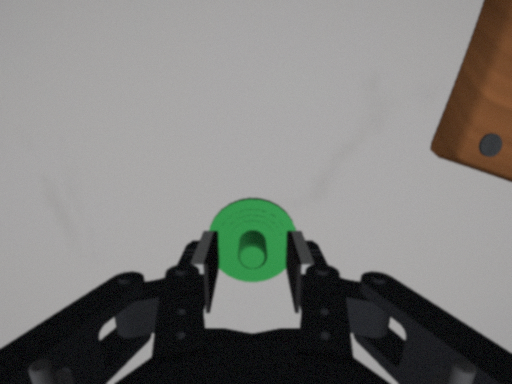

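The knob (252,257) stands centred between the fingertips (210,240 and 297,240). I'll measure the knob, then close.

Run:
```python
from h import *
z=np.load("disk2.npz");P=z["P"];hsv=cv2.cvtColor(z["rgb"],cv2.COLOR_RGB2HSV)
g=(hsv[...,0]>50)&(hsv[...,0]<75)&(hsv[...,1]>150)
p=P[g&(P[...,2]<.04)]
fl=p[(p[:,2]<.012)&(p[:,2]>.006)];kn=p[p[:,2]>.0235]
for n,q in(("fl",fl),("kn",kn)): print(n,len(q),q.min(0).round(4),q.max(0).round(4),cv2.minEnclosingCircle(q[:,:2].astype(np.float32)))
```

```text
fl 4049 [0.4581 0.1842 0.008 ] [0.5035 0.2265 0.012 ] ((0.48065805435180664, 0.2051766812801361), 0.023069582879543304)
kn 646 [0.4735 0.1986 0.0235] [0.4903 0.2231 0.0343] ((0.48324519395828247, 0.2113392949104309), 0.013756919652223587)
```

Call:
arm_command(rows=[[0,0,0,0],[0,0,0,0],[0,0,0,0],[0,0,0,0],[0,0,0,0],[0,0,0,0],[0,0,0,0],[0,0,0,0]], gripper=1, force=30)

```text
t: 4.77
position: [0.4795, 0.2061, 0.013]
tool_rot: [[1.0, 0.006, 0.001], [0.006, -1.0, 0.0], [0.001, -0.0, -1.0]]
force: [-0.7, 0.7, 5.8]
gripper_width: 0.0122
grasp_force: 29.2
```

Call:
arm_command(rows=[[0,0,-0.05,0],[0,0,-0.15,0],[0,0,-0.27,0],[0,0,-0.4,0],[0,0,-0.52,0],[0,0.1,-0.64,0],[-0.02,0.2,-0.76,0],[-0.04,0.32,-0.85,0],[-0.05,0.44,-0.9,0],[-0.05,0.52,-0.9,0],[-0.05,0.52,-0.9,0],[-0.05,0.52,-0.9,0],[-0.05,0.52,-0.9,0]])

```text
t: 5.85
position: [0.4644, 0.05, 0.282]
tool_rot: [[1.0, 0.004, -0.001], [0.004, -1.0, 0.001], [-0.001, -0.001, -1.0]]
force: [-0.9, 0.7, -1.0]
gripper_width: 0.0128
grasp_force: 29.4
```

```bash
python3 look.py jar2; python3 fitjar.py jar2
python3 - <<'E'
from h import *
z=np.load("jar2.npz");P=z["P"];hsv=cv2.cvtColor(z["rgb"],cv2.COLOR_RGB2HSV)
g=(hsv[...,0]>50)&(hsv[...,0]<75)&(hsv[...,1]>150)
p=P[g&(P[...,2]>.2)]; print(np.percentile(p,[2,50,98],axis=0).round(4))
q=p[abs(p[:,2]-.28)<.005]
print("disk in hand",len(q),cv2.minEnclosingCircle(q[:,:2].astype(np.float32)))
E
```

```text
5.85 [0.4644 0.05   0.282 ] [-2.4  6.7 98.   0.  75.3 87.4] [[1.0, 0.0043, -0.0006], [0.0043, -1.0, 0.0008], [-0.0006, -0.0008, -1.0]]
green n 3723
flange z nan enc ((0.0, 0.0), 0.0) knob n 3723 [0.4724 0.0496 0.2862] ((0.4765097498893738, 0.04788805544376373), 0.059454720467329025)
rim n 1004 z 0.115 enc ((0.5649486184120178, 0.049371205270290375), 0.027529535815119743) bbox [0.5377 0.0228 0.11  ] [0.5918 0.0763 0.1179] circ mid [0.5647 0.0495 0.0227]
[[0.4443 0.0283 0.2776]
 [0.4733 0.0497 0.2791]
 [0.487  0.0702 0.3689]]
disk in hand 2695 ((0.46515074372291565, 0.050240349024534225), 0.023783046752214432)
  return _methods._mean(a, axis=axis, dtype=dtype,
  ret = ret.dtype.type(ret / rcount)
```

View pics/jar2.png

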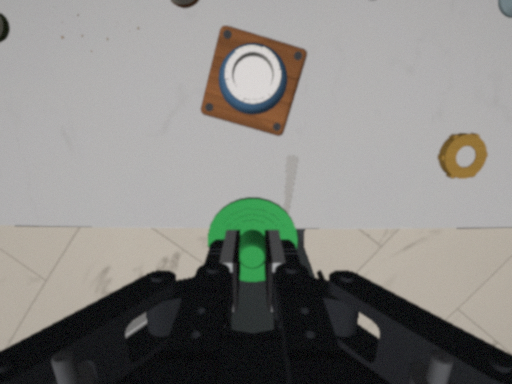

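The disk hangs level in the fingers at (252,225). The mouth is at (252,74), so about 100 mm straight ahead.

Call:
arm_command(rows=[[0.1,0.003,0,0],[0.2,0.003,0.02,0],[0.29,0.003,0.1,0],[0.332,0.003,0.2,0],[0.332,0.003,0.3,0],[0.332,0.003,0.38,0],[0.332,0.003,0.43,0],[0.332,0.003,0.47,0],[0.332,0.003,0.49,0],[0.332,0.003,0.49,0],[0.332,0.003,0.49,0],[0.332,0.003,0.49,0]])

```text
t: 6.9
position: [0.5651, 0.0499, 0.136]
tool_rot: [[1.0, 0.006, 0.001], [0.006, -1.0, 0.0], [0.001, -0.0, -1.0]]
force: [0.2, 0.6, -0.6]
gripper_width: 0.0122
grasp_force: 29.4
```

Call:
arm_command(rows=[[0,0,0.007,0],[0,0,0.012,0],[0,0,0.016,0],[0,0,0.02,0],[0,0,0.02,0],[0,0,0.02,0]])

```text
t: 7.4
position: [0.5644, 0.0493, 0.1293]
tool_rot: [[1.0, 0.005, -0.0], [0.005, -1.0, 0.0], [-0.0, -0.0, -1.0]]
force: [0.4, -0.0, -0.8]
gripper_width: 0.0124
grasp_force: 29.4
```

Call:
arm_command(rows=[[0,0,0.003,0],[0,0,0.006,0],[0,0,0.009,0],[0,0,0.009,0],[0,0,0.009,0]])

```text
t: 7.82
position: [0.5644, 0.0494, 0.1265]
tool_rot: [[1.0, 0.005, -0.0], [0.005, -1.0, 0.0], [-0.0, -0.0, -1.0]]
force: [0.4, 0.3, -0.8]
gripper_width: 0.0122
grasp_force: 29.4
```

Call:
arm_command(rows=[[0,0,0.002,0],[0,0,0.004,0],[0,0,0.006,0],[0,0,0.006,0],[0,0,0.006,0]])

```text
t: 8.23
position: [0.5644, 0.0494, 0.1248]
tool_rot: [[1.0, 0.005, -0.0], [0.005, -1.0, 0.0], [-0.0, -0.0, -1.0]]
force: [0.7, 0.0, -0.4]
gripper_width: 0.0125
grasp_force: 29.4
```

Call:
arm_command(rows=[[0,0,0.002,0],[0,0,0.004,0],[0,0,0.006,0],[0,0,0.008,0],[0,0,0.008,0],[0,0,0.008,0]])

```text
t: 8.73
position: [0.5644, 0.0494, 0.1224]
tool_rot: [[1.0, 0.005, -0.0], [0.005, -1.0, 0.0], [-0.0, -0.0, -1.0]]
force: [0.1, 0.5, -0.4]
gripper_width: 0.0126
grasp_force: 29.4
```

Call:
arm_command(rows=[[0,0,0.001,0],[0,0,0.003,0],[0,0,0.004,0],[0,0,0.004,0]])

```text
t: 9.07
position: [0.5645, 0.0494, 0.122]
tool_rot: [[1.0, 0.005, 0.0], [0.005, -1.0, 0.0], [0.0, -0.0, -1.0]]
force: [-1.4, 0.1, 7.0]
gripper_width: 0.0121
grasp_force: 30.0
```

Call:
arm_command(rows=[[0,0,-0.003,0],[0,0,-0.003,0],[0,0,-0.003,0],[0,0,-0.003,0],[0,0,-0.003,0],[0,0,-0.003,0]], gripper=0.5)

```text
t: 9.57
position: [0.5644, 0.0494, 0.122]
tool_rot: [[1.0, 0.005, -0.0], [0.005, -1.0, 0.0], [-0.0, -0.0, -1.0]]
force: [0.7, -0.1, -0.7]
gripper_width: 0.0427
grasp_force: 0.0
```

Call:
arm_command(rows=[[0,0,-0.02,0],[0,0,-0.06,0],[0,0,-0.15,0],[0,0,-0.27,0],[-0.08,0,-0.4,0],[-0.18,0,-0.48,0],[-0.27,0,-0.53,0],[-0.32,0,-0.53,0],[-0.33,0,-0.53,0],[-0.33,0,-0.53,0],[-0.33,0,-0.53,0]])

```text
t: 10.48
position: [0.4661, 0.0488, 0.281]
tool_rot: [[1.0, 0.005, 0.001], [0.005, -1.0, 0.0], [0.001, -0.0, -1.0]]
force: [0.7, 0.4, 0.7]
gripper_width: 0.0426
grasp_force: 0.0
```

```bash
python3 look.py jar3
python3 - <<'E'
from h import *
z=np.load("jar3.npz");P=z["P"];hsv=cv2.cvtColor(z["rgb"],cv2.COLOR_RGB2HSV)
g=(hsv[...,0]>50)&(hsv[...,0]<75)&(hsv[...,1]>130)
p=P[g&(P[...,2]<.2)&(P[...,2]>.09)]; f=p[(p[:,2]<.123)]
A=np.c_[f[:,:2]-f[:,:2].mean(0),np.ones(len(f))];s=np.linalg.lstsq(A,f[:,2],rcond=None)[0]
print(len(p),len(f),"plane",s.round(4),"enc",cv2.minEnclosingCircle(f[:,:2].astype(np.float32)),"knobtop",p[p[:,2]>.13].mean(0))
i=cv2.imread("pics/jar3.png"); cv2.imwrite("pics/jar3c.png",cv2.resize(i[10:160,170:350],None,fx=4,fy=4,interpolation=cv2.INTER_CUBIC))
E
```

```text
10.4833 [0.4661 0.0488 0.281 ] [-2.5  6.9 98.   0.  75.1 87.2] [[1.0, 0.0052, 0.0006], [0.0052, -1.0, 0.0001], [0.0006, -0.0001, -1.0]]
1772 1577 plane [-0.0022  0.0009  0.1188] enc ((0.565296471118927, 0.04900239035487175), 0.02215319499373436) knobtop [0.56515308 0.04887267 0.13523962]
```

View pics/jar3c.png

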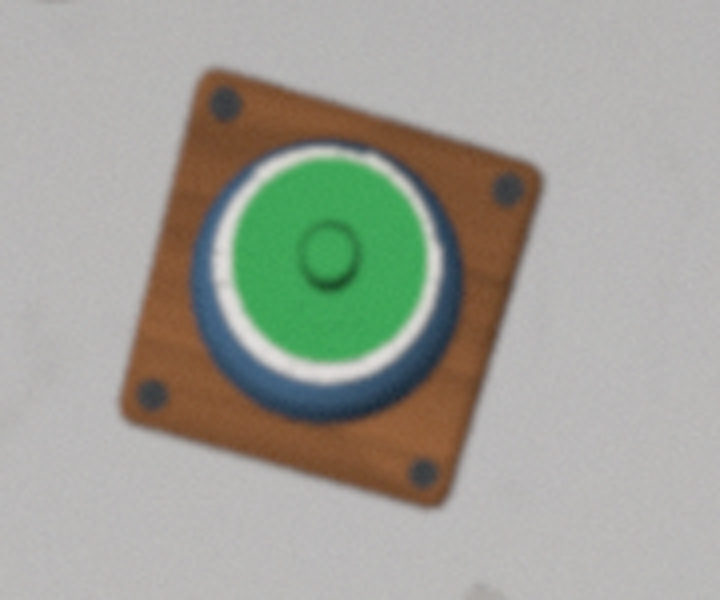

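The disk sits flat and centred (plane z 0.1188 m, no tilt). Next is the ring.

Call:
arm_command(rows=[[0,0.08,0,-0.07],[0,0.18,0,-0.15],[0,0.28,0,-0.22],[0,0.38,0,-0.3],[0,0.48,0,-0.37],[0,0.58,0,-0.45],[0,0.68,0,-0.52],[0,0.78,0,-0.6],[0,0.86,0,-0.67],[0,0.93,0,-0.75],[0,0.98,0,-0.82],[0,1.0,0,-0.9],[0,1.0,0,-0.97],[0,1.0,0,-1.0],[0,1.0,0,-1.0],[0,1.0,0,-1.0]], gripper=0)

```text
t: 11.87
position: [0.4675, -0.2516, 0.2802]
tool_rot: [[-0.003, 1.0, -0.001], [1.0, 0.003, 0.001], [0.001, -0.001, -1.0]]
force: [-0.7, -0.3, 0.9]
gripper_width: 0.0853
grasp_force: 0.0
```

Call:
arm_command(rows=[[-0.1,0,0,-0.04],[-0.2,0.02,0,-0.063],[-0.28,0.03,0,-0.063],[-0.32,0.03,0,-0.063],[-0.32,0.03,0,-0.063],[-0.32,0.03,0,-0.063]])

```text
t: 12.37
position: [0.4763, -0.3467, 0.2804]
tool_rot: [[-0.102, 0.995, -0.001], [0.995, 0.102, 0.002], [0.002, -0.001, -1.0]]
force: [-0.5, 0.7, 0.0]
gripper_width: 0.0856
grasp_force: 0.0
```

```bash
python3 look.py ring2; sed -i 's/P\[b:d,a:c,2\]>0.010)/P[b:d,a:c,2]>0.010)\&(P[b:d,a:c,2]<0.03)/' fitring.py; python3 fitring.py ring2 190 60 320 200
```

```text
12.3667 [ 0.4763 -0.3467  0.2804] [-42.8  17.4  84.    0.   78.6 -48.7] [[-0.1022, 0.9948, -0.0009], [0.9948, 0.1022, 0.0017], [0.0018, -0.0008, -1.0]]
1363 z [0.0159 0.0173 0.0186]
enc (0.473896324634552, -0.24821394681930542) 0.03302000090479851
(np.float64(0.8779160186625194), array([ 0.47409509, -0.24855028]), 6)
```

Run:
```python
from h import *
for n in ("disk2","jar2","jar3","ring2"):
    z=np.load(n+".npz"); T=(z["P"]-z["pos"])@z["R"]; rgb=z["rgb"].astype(int)
    m=(rgb.max(-1)<110)&(abs(T[...,0])<.03)&(abs(T[...,1])<.07)&(T[...,2]>-.06)&(T[...,2]<.012)
    t=T[m]
    print(n,len(t),"z pct",np.percentile(t[:,2],[90,97,99,99.8]).round(4),"|y| of top z",np.percentile(abs(t[t[:,2]>np.percentile(t[:,2],95)][:,1]),[5,50,95]).round(4))
```

```text
disk2 11455 z pct [-0.0163 -0.0072 -0.0019  0.0028] |y| of top z [0.0006 0.0163 0.0255]
jar2 10409 z pct [-0.0179 -0.0077 -0.0015  0.0032] |y| of top z [0.0005 0.0058 0.0176]
jar3 10803 z pct [-0.0216 -0.012  -0.0082 -0.0049] |y| of top z [0.0207 0.0217 0.0328]
ring2 5622 z pct [-0.0222 -0.0177 -0.0157 -0.0143] |y| of top z [0.0421 0.0428 0.0458]
```

Call:
arm_command(rows=[[0.1,0.026,0.05,0],[0.2,0.026,0.15,0],[0.29,0.026,0.26,0],[0.327,0.026,0.38,0],[0.327,0.026,0.5,0],[0.327,0.026,0.62,0],[0.327,0.026,0.72,0],[0.327,0.026,0.8,0],[0.327,0.026,0.86,0],[0.327,0.026,0.9,0],[0.327,0.026,0.93,0],[0.327,0.026,0.947,0],[0.327,0.026,0.947,0],[0.327,0.026,0.947,0]])

```text
t: 13.58
position: [0.4744, -0.2485, -0.0025]
tool_rot: [[-0.104, 0.995, 0.0], [0.995, 0.104, -0.0], [-0.0, 0.0, -1.0]]
force: [-0.0, 0.1, -0.2]
gripper_width: 0.0856
grasp_force: 0.0
```

```bash
python3 look.py ring3; python3 fitring.py ring3 150 150 350 330
```

```text
13.5833 [ 0.4744 -0.2485 -0.0025] [-35.   33.7 106.4   0.   39.8 -41. ] [[-0.1043, 0.9945, 0.0004], [0.9945, 0.1043, -0.0001], [-0.0002, 0.0004, -1.0]]
11135 z [0.0153 0.0172 0.0182]
enc (0.47414126992225647, -0.2471759021282196) 0.0441007986664772
(np.float64(0.9376832844574781), array([ 0.47414128, -0.24750558]), 4)
```

View pics/ring3.png

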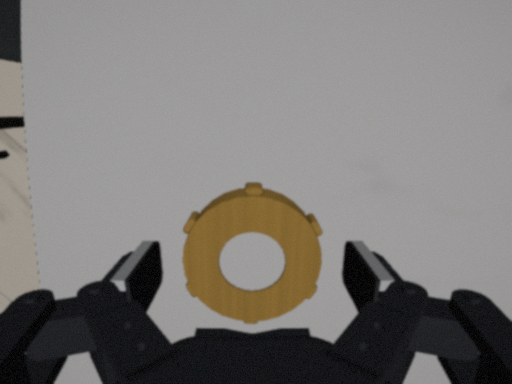

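The hollows face the fingers and the ring centre (252,262) is about 1 mm ahead of them. I'll nudge forward and close.

Call:
arm_command(rows=[[0.003,0,0.003,0.01],[0.003,0,0.003,0.01],[0.003,0,0.003,0.01]])

```text
t: 13.88
position: [0.4743, -0.248, -0.0033]
tool_rot: [[-0.088, 0.996, 0.001], [0.996, 0.088, -0.0], [-0.001, 0.001, -1.0]]
force: [-0.6, -0.2, 0.1]
gripper_width: 0.0858
grasp_force: 0.0
```

Call:
arm_command(rows=[[0,0,0,0],[0,0,0,0],[0,0,0,0],[0,0,0,0],[0,0,0,0],[0,0,0,0],[0,0,0,0]], gripper=1, force=60)

```text
t: 14.47
position: [0.4741, -0.2479, -0.0032]
tool_rot: [[-0.088, 0.996, 0.0], [0.996, 0.088, -0.0], [-0.0, 0.0, -1.0]]
force: [-0.8, -0.2, 7.5]
gripper_width: 0.0611
grasp_force: 64.3
```

Call:
arm_command(rows=[[0,0,-0.02,0],[0,0,-0.08,0],[0,0,-0.18,0],[0,0,-0.3,0],[0,0,-0.42,0],[0,0,-0.54,0],[0,0,-0.66,0],[0,0,-0.76,0],[0,0,-0.84,0],[0,0,-0.87,0],[0,0,-0.87,0],[0,0,-0.87,0]])

```text
t: 15.47
position: [0.4736, -0.2475, 0.2563]
tool_rot: [[-0.088, 0.996, -0.001], [0.996, 0.088, 0.001], [0.001, -0.001, -1.0]]
force: [0.4, -0.2, -2.2]
gripper_width: 0.0612
grasp_force: 65.6
```

```bash
python3 look.py ring4
python3 - <<'E'
from h import *
z=np.load("ring4.npz");T=(z["P"]-z["pos"])@z["R"];hsv=cv2.cvtColor(z["rgb"],cv2.COLOR_RGB2HSV)
m=(hsv[...,1]>110)&(hsv[...,0]<35)&(abs(T[...,2])<.05); m[:140]=0
t=T[m]; print(len(t),np.percentile(t,[2,50,98],axis=0).round(4))
f=t[abs(t[:,2]-np.median(t[:,2]))<.0035]; c=f[:,:2].mean(0)
s=np.linalg.lstsq(np.c_[f[:,:2]-c,np.ones(len(f))],f[:,2],rcond=None)[0]; print("plane",s.round(4))
h=f[np.hypot(*(f[:,:2]-c).T)<.05]
# hole edge fit: bottom
g=cv2.minEnclosingCircle(f[:,:2].astype(np.float32)); print(g)
E
```

```text
15.4667 [ 0.4736 -0.2475  0.2563] [-35.   13.9  92.7   0.   73.5 -40.1] [[-0.0884, 0.9961, -0.0006], [0.9961, 0.0884, 0.0005], [0.0006, -0.0006, -1.0]]
11765 [[-0.0275 -0.0298 -0.0218]
 [ 0.007  -0.0003 -0.0203]
 [ 0.031   0.0292 -0.0123]]
plane [ 0.0044  0.0007 -0.0203]
((0.00020473352924454957, -0.0010474278824403882), 0.03457668051123619)
```

View pics/ring4.png

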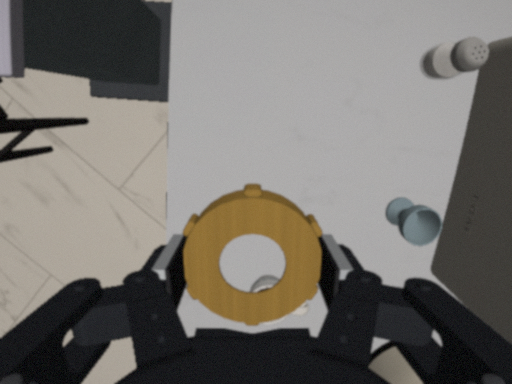

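Call:
arm_command(rows=[[0.06,0.02,0,0],[0.16,0.05,0,0],[0.28,0.1,0,0],[0.4,0.15,0,0],[0.52,0.2,0,0],[0.64,0.25,0,0],[0.75,0.3,0,0],[0.84,0.34,0,0],[0.91,0.37,0,0],[0.95,0.385,0,0],[0.959,0.391,0.04,0],[0.959,0.391,0.12,0],[0.959,0.391,0.22,0],[0.959,0.391,0.3,0],[0.959,0.391,0.34,0],[0.959,0.391,0.36,0],[0.959,0.391,0.37,0],[0.959,0.391,0.37,0],[0.959,0.391,0.37,0],[0.959,0.391,0.37,0]])

```text
t: 17.18
position: [0.5662, 0.0489, 0.1471]
tool_rot: [[-0.088, 0.996, 0.002], [0.996, 0.088, -0.0], [-0.0, 0.002, -1.0]]
force: [0.1, 0.1, -0.1]
gripper_width: 0.0611
grasp_force: 65.6
```

```bash
cat > st.py <<'E'
from h import *
s=manip.state(); print(s["t"],s["position"].round(4),"q",s["q"].round(1),"F",s["force"].round(2),"M",s["moment"].round(3),s["gripper_width"].round(4),"yaw",np.degrees(np.arctan2(s["tool_rot"][1,0],s["tool_rot"][0,0])).round(2))
E
python3 st.py; python3 look.py jar4
python3 - <<'E'
from h import *
z=np.load("jar4.npz");P=z["P"];hsv=cv2.cvtColor(z["rgb"],cv2.COLOR_RGB2HSV)
g=(hsv[...,0]>50)&(hsv[...,0]<75)&(hsv[...,1]>120)&(P[...,2]>.09)&(P[...,2]<.15)
p=P[g]; print(len(p),np.percentile(p,[2,50,98],axis=0).round(4)); k=p[p[:,2]>.131]; 
if len(k)>20: print("knob",cv2.minEnclosingCircle(k[:,:2].astype(np.float32)))
E
```

```text
17.1833 [0.5662 0.0489 0.1471] [-2.  23.1 96.1  0.  60.8 -7.1] [[-0.0882, 0.9961, 0.0018], [0.9961, 0.0882, -0.0], [-0.0002, 0.0018, -1.0]]
971 [[0.5527 0.0273 0.1175]
 [0.5667 0.0348 0.119 ]
 [0.5821 0.0498 0.1364]]
knob ((0.5652755498886108, 0.04697244614362717), 0.006485027726739645)Traceback (most recent call last):
  File "st.py", line 2, in <module>
    s=manip.state(); print(s["t"],s["position"].round(4),"q",s["q"].round(1),"F",s["force"].round(2),"M",s["moment"].round(3),s["gripper_width"].round(4),"yaw",np.degrees(np.arctan2(s["tool_rot"][1,0],s["tool_rot"][0,0])).round(2))
                                                                                                                              ^^^^^^^^^^^^^^^^^^^^^^^^
AttributeError: 'float' object has no attribute 'round'
```

View pics/jar4.png

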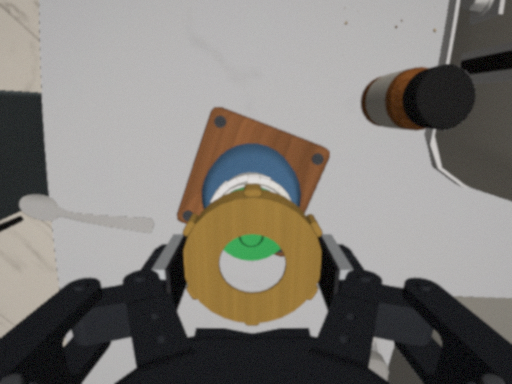

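The knob shows through the ring's hole at (252,240), with the hole centred at (252,262). I'll measure the ring-to-knob offset more carefully in the tool frame.

```bash
cat > rel.py <<'E'
from h import *
from scipy.optimize import least_squares
def fit(p,r):
    return least_squares(lambda v:np.hypot(p[:,0]-v[0],p[:,1]-v[1])-r,p.mean(0)[:2],loss="soft_l1",f_scale=.0007).x
for i in range(3):
    s=manip.state(); c=manip.capture("wrist"); T=cloud(c,c["tool_from_camera"]); hsv=cv2.cvtColor(c["pixels"],cv2.COLOR_RGB2HSV)
    rz=T[...,2]
    br=(hsv[...,1]>110)&(hsv[...,0]<35)&(rz<-.016)&(rz>-.025); br[:150]=0
    gr=(hsv[...,0]>45)&(hsv[...,0]<80)&(hsv[...,1]>100)
    cam_h=s["position"][2]-rz
    kn=gr&(cam_h>.132)&(cam_h<.142)
    # hole edge: brass pixels adjacent to the hole (filled contour)
    cn,hi=cv2.findContours(br.astype(np.uint8),cv2.RETR_CCOMP,cv2.CHAIN_APPROX_NONE)
    ho=max([k for k,h in zip(cn,hi[0]) if h[3]>=0],key=cv2.contourArea)[:,0]
    # in image plane: hole contour to plane tool z = median
    Tz=np.median(T[br][:,2]); e=T[ho[:,1],ho[:,0]]; e=e[abs(e[:,2]-Tz)<.002]
    k=T[kn]
    out=np.array(cv2.minEnclosingCircle(T[br][:,:2].astype(np.float32))[0])
    print(s["position"].round(4),"ringz",Tz.round(4),"hole",fit(e,.015).round(4),"outer",out.round(4),"knob",len(k),(k[:,:2].min(0)+k[:,:2].max(0)).round(4)/2,k.mean(0).round(4), (k[:,:2].max(0)-k[:,:2].min(0)).round(4))
E
sed -i 's/\["gripper_width"\].round(4)/["gripper_width"]/' st.py
python3 rel.py; python3 st.py
```

```text
[0.5662 0.049  0.1472] ringz -0.0204 hole [ 0.0002 -0.0004] outer [ 0.0004 -0.0001] knob 228 [-0.0025 -0.0011] [-0.002  -0.0009  0.0117] [0.0091 0.0127]
[0.5661 0.0491 0.1471] ringz -0.0204 hole [ 0.0002 -0.0003] outer [ 0.0006 -0.0001] knob 228 [-0.00235 -0.0009 ] [-0.0021 -0.0009  0.0116] [0.0086 0.0122]
[0.566  0.0491 0.147 ] ringz -0.0204 hole [ 0.0002 -0.0004] outer [0.0002 0.0003] knob 233 [-0.0022 -0.0006] [-0.002  -0.0007  0.0115] [0.0085 0.0127]
17.3833 [0.5659 0.0491 0.1469] q [-2.  23.1 96.1  0.  60.8 -7.1] F [-0.56 -0.27 -1.34] M [ 0.022 -0.007 -0.037] 0.061503751735876654 yaw 95.07
```

The knob's far half is hidden by the ring, so the true offset is under 0.5 mm and the ring is aligned. Going down.

Call:
arm_command(rows=[[0,0,0.02,0],[0,0,0.04,0],[0,0,0.06,0],[0,0,0.075,0],[0,0,0.09,0],[0,0,0.1,0],[0,0,0.1,0],[0,0,0.1,0],[0,0,0.1,0],[0,0,0.1,0]])

```text
t: 18.22
position: [0.5657, 0.0491, 0.1164]
tool_rot: [[-0.088, 0.996, 0.001], [0.996, 0.088, 0.0], [0.0, 0.001, -1.0]]
force: [0.8, 0.5, -1.2]
gripper_width: 0.0611
grasp_force: 65.6
```

```bash
python3 st.py
```

```text
18.2167 [0.5657 0.0491 0.1164] q [-2.  25.3 97.7  0.  57.  -7.1] F [ 0.76  0.53 -1.21] M [0.011 0.004 0.021] 0.06113794632714435 yaw 95.07
```

Call:
arm_command(rows=[[0,-0.002,0.005,0],[0,-0.002,0.01,0],[0,-0.002,0.01,0],[0,-0.002,0.01,0],[0,-0.002,0.01,0]])

```text
t: 18.63
position: [0.5648, 0.0491, 0.1131]
tool_rot: [[-0.088, 0.996, -0.0], [0.996, 0.088, 0.0], [0.0, -0.0, -1.0]]
force: [0.3, -0.0, -0.7]
gripper_width: 0.0612
grasp_force: 65.6
```

Call:
arm_command(rows=[[0,0,0.003,0],[0,0,0.006,0],[0,0,0.006,0],[0,0,0.006,0]])

```text
t: 18.97
position: [0.5648, 0.0491, 0.1112]
tool_rot: [[-0.088, 0.996, -0.0], [0.996, 0.088, 0.0], [0.0, -0.0, -1.0]]
force: [-0.2, 0.0, -1.5]
gripper_width: 0.061
grasp_force: 65.6
```

Call:
arm_command(rows=[[0,0,0.003,0],[0,0,0.006,0],[0,0,0.006,0],[0,0,0.006,0]])

```text
t: 19.3
position: [0.5649, 0.0492, 0.1095]
tool_rot: [[-0.088, 0.996, 0.0], [0.996, 0.088, 0.0], [0.0, 0.0, -1.0]]
force: [1.3, 0.9, -0.7]
gripper_width: 0.0615
grasp_force: 65.6
```

Call:
arm_command(rows=[[0,0,0.003,0],[0,0,0.006,0],[0,0,0.006,0],[0,0,0.006,0]])

```text
t: 19.63
position: [0.5649, 0.0492, 0.1077]
tool_rot: [[-0.088, 0.996, 0.0], [0.996, 0.088, 0.0], [0.0, 0.0, -1.0]]
force: [0.7, 0.3, -1.6]
gripper_width: 0.0615
grasp_force: 65.6
```

Call:
arm_command(rows=[[0,0,0.002,0],[0,0,0.004,0],[0,0,0.004,0],[0,0,0.004,0]])

```text
t: 19.97
position: [0.5649, 0.0491, 0.1065]
tool_rot: [[-0.088, 0.996, 0.0], [0.996, 0.088, 0.0], [0.0, 0.0, -1.0]]
force: [0.3, 0.9, -0.8]
gripper_width: 0.0614
grasp_force: 65.6
```

Call:
arm_command(rows=[[0,0,0.002,0],[0,0,0.004,0],[0,0,0.004,0],[0,0,0.004,0]])

```text
t: 20.3
position: [0.5648, 0.0491, 0.1053]
tool_rot: [[-0.088, 0.996, 0.0], [0.996, 0.088, 0.0], [0.0, 0.0, -1.0]]
force: [0.5, 2.5, -0.3]
gripper_width: 0.0616
grasp_force: 65.6
```

Call:
arm_command(rows=[[0,0,0.002,0],[0,0,0.004,0],[0,0,0.004,0],[0,0,0.004,0]])

```text
t: 20.63
position: [0.5649, 0.0491, 0.1048]
tool_rot: [[-0.088, 0.996, 0.0], [0.996, 0.088, 0.0], [0.0, 0.0, -1.0]]
force: [0.3, 1.2, 5.4]
gripper_width: 0.0613
grasp_force: 66.4
```

```bash
python3 st.py
```

```text
20.6333 [0.5649 0.0491 0.1048] q [-2.  26.1 98.4  0.  55.5 -7.1] F [0.3  1.24 5.36] M [0.217 0.246 0.038] 0.061318718576765706 yaw 95.08
```

Call:
arm_command(rows=[[0,0,0.001,0.04],[0,0,0.002,0.08],[0,0,0.003,0.12],[0,0,0.003,0.12],[0,0,0.003,0.12]])

```text
t: 21.05
position: [0.565, 0.049, 0.1036]
tool_rot: [[0.098, 0.995, 0.0], [0.995, -0.098, -0.0], [0.0, 0.0, -1.0]]
force: [-0.6, 0.7, 5.2]
gripper_width: 0.0613
grasp_force: 66.2
```

```bash
python3 st.py
```

```text
21.05 [0.565  0.049  0.1036] q [-2.  26.2 98.4 -0.  55.4  3.6] F [-0.63  0.72  5.2 ] M [ 0.066  0.166 -0.036] 0.061268071203664544 yaw 84.37
```

Call:
arm_command(rows=[[0,0,0.002,0.05],[0,0,0.004,0.1],[0,0,0.005,0.15],[0,0,0.005,0.15],[0,0,0.005,0.15]])

```text
t: 21.47
position: [0.5651, 0.0491, 0.1021]
tool_rot: [[0.328, 0.945, 0.001], [0.945, -0.328, 0.0], [0.0, 0.001, -1.0]]
force: [-0.0, 1.6, 5.1]
gripper_width: 0.061
grasp_force: 66.2
```

```bash
python3 st.py
```

```text
21.4667 [0.5651 0.0491 0.1021] q [-2.  26.3 98.5  0.  55.2 17.1] F [-0.05  1.61  5.05] M [ 0.208  0.119 -0.07 ] 0.06101329059138934 yaw 70.86
```

Call:
arm_command(rows=[[0,0,0.001,0.03],[0,0,0.003,0.07],[0,0,0.004,0.1],[0,0,0.004,0.1],[0,0,0.004,0.1]])

```text
t: 21.88
position: [0.565, 0.049, 0.1011]
tool_rot: [[0.471, 0.882, 0.0], [0.882, -0.471, 0.0], [0.0, 0.0, -1.0]]
force: [-0.2, -0.8, 7.0]
gripper_width: 0.061
grasp_force: 66.4
```

```bash
python3 st.py
```

```text
21.8833 [0.565  0.049  0.1011] q [-2.  26.4 98.5  0.  55.1 26.1] F [-0.17 -0.75  6.96] M [ 0.143  0.288 -0.018] 0.06096368713185175 yaw 61.87
```

Call:
arm_command(rows=[[0,0,0.001,0.03],[0,0,0.001,0.06],[0,0,0.001,0.06],[0,0,0.001,0.06]])

```text
t: 22.22
position: [0.565, 0.0491, 0.1008]
tool_rot: [[0.552, 0.834, 0.0], [0.834, -0.552, 0.0], [0.0, 0.0, -1.0]]
force: [-1.7, 0.0, 6.7]
gripper_width: 0.0612
grasp_force: 66.4
```

```bash
python3 st.py
```

```text
22.2167 [0.565  0.0491 0.1008] q [-2.  26.4 98.6  0.  55.  31.5] F [-1.67  0.02  6.65] M [ 0.058  0.163 -0.079] 0.06119022545714319 yaw 56.47
```

Call:
arm_command(rows=[[0,0,0.0,0.03],[0,0,0.0,0.06],[0,0,0.0,0.06],[0,0,0.0,0.06]])

```text
t: 22.55
position: [0.5652, 0.0491, 0.1008]
tool_rot: [[0.628, 0.778, 0.001], [0.778, -0.628, 0.0], [0.001, 0.001, -1.0]]
force: [-0.8, 1.1, 6.5]
gripper_width: 0.0612
grasp_force: 66.3
```

```bash
python3 st.py
```

```text
22.55 [0.5652 0.0491 0.1008] q [-2.  26.4 98.6  0.  55.  36.9] F [-0.8   1.08  6.51] M [ 0.064  0.059 -0.109] 0.061217060940574636 yaw 51.07
```

Call:
arm_command(rows=[[0,0,0.0,0.03],[0,0,0.0,0.06],[0,0,0.0,0.06],[0,0,0.0,0.06]])

```text
t: 22.88
position: [0.5653, 0.049, 0.1008]
tool_rot: [[0.699, 0.715, 0.001], [0.715, -0.699, -0.0], [0.001, 0.001, -1.0]]
force: [-0.3, -0.1, 6.9]
gripper_width: 0.0613
grasp_force: 66.3
```

```bash
python3 st.py
```

```text
22.8833 [0.5653 0.049  0.1008] q [-2.  26.4 98.6 -0.  55.  42.3] F [-0.32 -0.12  6.89] M [ 0.048  0.123 -0.09 ] 0.06133291134646812 yaw 45.68
```

Call:
arm_command(rows=[[0,0,0.0,0.02],[0,0,0.0,0.04],[0,0,0.0,0.04],[0,0,0.0,0.04]])

```text
t: 23.22
position: [0.5652, 0.049, 0.1008]
tool_rot: [[0.742, 0.67, 0.001], [0.67, -0.742, 0.0], [0.001, 0.001, -1.0]]
force: [-0.9, 0.9, 5.4]
gripper_width: 0.0614
grasp_force: 66.3
```

```bash
python3 st.py
```

```text
23.2167 [0.5652 0.049  0.1008] q [-2.  26.4 98.6  0.  55.  45.9] F [-0.89  0.86  5.39] M [ 0.047  0.121 -0.048] 0.06144605702443974 yaw 42.08
```

Call:
arm_command(rows=[[0,0,0.0,0.02],[0,0,0.0,0.04],[0,0,0.0,0.04],[0,0,0.0,0.04]])

```text
t: 23.55
position: [0.5651, 0.0494, 0.1007]
tool_rot: [[0.783, 0.623, 0.001], [0.623, -0.783, 0.0], [0.001, 0.0, -1.0]]
force: [-0.1, 1.9, 6.8]
gripper_width: 0.061
grasp_force: 66.3
```

```bash
python3 st.py
```

```text
23.55 [0.5651 0.0494 0.1007] q [-2.  26.4 98.6  0.  55.  49.5] F [-0.13  1.91  6.8 ] M [0.284 0.093 0.1  ] 0.0610365046990492 yaw 38.51
```

Call:
arm_command(rows=[[0,0,0.0,0.02],[0,0,0.0,0.04],[0,0,0.0,0.04],[0,0,0.0,0.04]])

```text
t: 23.88
position: [0.5651, 0.0494, 0.1007]
tool_rot: [[0.82, 0.573, 0.001], [0.573, -0.82, 0.0], [0.001, 0.0, -1.0]]
force: [-0.8, 2.1, 5.3]
gripper_width: 0.0612
grasp_force: 66.3
```

```bash
python3 st.py
```

```text
23.8833 [0.5651 0.0494 0.1007] q [-2.  26.4 98.6  0.  55.  53.1] F [-0.75  2.09  5.32] M [0.318 0.072 0.405] 0.06119930560145743 yaw 34.95
```

Call:
arm_command(rows=[[0,0,0,0.01],[0,0,0,0.02],[0,0,0,0.02]])

```text
t: 24.13
position: [0.5651, 0.0494, 0.1007]
tool_rot: [[0.837, 0.548, 0.001], [0.548, -0.837, -0.0], [0.001, 0.001, -1.0]]
force: [-0.1, 2.1, 4.8]
gripper_width: 0.0611
grasp_force: 66.2
```

```bash
python3 st.py
```

```text
24.1333 [0.5651 0.0494 0.1007] q [-2.  26.4 98.6 -0.  55.  54.8] F [-0.13  2.12  4.79] M [0.379 0.039 1.056] 0.061105588544521916 yaw 33.21
```

Call:
arm_command(rows=[[0,0,0,-0.008],[0,0,0,-0.008]])

```text
t: 24.3
position: [0.5651, 0.0495, 0.1007]
tool_rot: [[0.831, 0.557, 0.001], [0.557, -0.831, 0.001], [0.001, -0.0, -1.0]]
force: [-0.7, 2.7, 5.6]
gripper_width: 0.0612
grasp_force: 66.2
```

```bash
python3 st.py
```

```text
24.3 [0.5651 0.0495 0.1007] q [-2.  26.4 98.6  0.  55.  54.2] F [-0.68  2.69  5.64] M [ 0.215  0.001 -0.223] 0.06116992104393692 yaw 33.82
```

Call:
arm_command(rows=[[0,0,0,0.004],[0,0,0,0.004],[0,0,0,0.004]])

```text
t: 24.55
position: [0.5651, 0.0494, 0.1007]
tool_rot: [[0.834, 0.552, 0.001], [0.552, -0.834, 0.0], [0.001, 0.0, -1.0]]
force: [0.5, 2.8, 6.1]
gripper_width: 0.0613
grasp_force: 66.2
```

```bash
python3 st.py
```

```text
24.55 [0.5651 0.0494 0.1007] q [-2.  26.4 98.6  0.  55.  54.5] F [0.49 2.83 6.13] M [0.31  0.035 0.396] 0.06127628115520627 yaw 33.51
```

It is snug and holding. Letting go and withdrawing.

Call:
arm_command(rows=[[0,0,0,0],[0,0,0,0],[0,0,0,0],[0,0,0,0],[0,0,0,0],[0,0,0,0]], gripper=0)

```text
t: 25.05
position: [0.5647, 0.049, 0.1002]
tool_rot: [[0.835, 0.55, -0.0], [0.55, -0.835, 0.0], [-0.0, -0.0, -1.0]]
force: [0.2, -0.2, -0.2]
gripper_width: 0.0851
grasp_force: 0.0
```

Call:
arm_command(rows=[[0,0,-0.03,0],[0,0,-0.09,0],[0,0,-0.19,0],[0,0,-0.31,0],[0,0,-0.42,0],[-0.1,0,-0.52,0],[-0.2,0,-0.58,0],[-0.3,0,-0.6,0],[-0.33,0,-0.6,0],[-0.33,0,-0.6,0],[-0.33,0,-0.6,0],[-0.33,0,-0.6,0]])

```text
t: 26.05
position: [0.4829, -0.005, 0.28]
tool_rot: [[0.836, 0.549, 0.0], [0.549, -0.836, 0.001], [0.001, -0.0, -1.0]]
force: [1.1, 0.0, -0.4]
gripper_width: 0.0854
grasp_force: 0.0
```

```bash
python3 look.py end
python3 - <<'E'
from h import *
z=np.load("end.npz");P=z["P"];hsv=cv2.cvtColor(z["rgb"],cv2.COLOR_RGB2HSV)
near=np.hypot(P[...,0]-.565,P[...,1]-.05)<.05
b=P[(hsv[...,1]>110)&(hsv[...,0]<35)&near&(P[...,2]>.1)]; m=np.median(b[:,2]); f=b[abs(b[:,2]-m)<.003]
s=np.linalg.lstsq(np.c_[f[:,:2]-f[:,:2].mean(0),np.ones(len(f))],f[:,2],rcond=None)[0]
print("ring top",m,"plane",s.round(4),cv2.minEnclosingCircle(f[:,:2].astype(np.float32)))
k=P[(hsv[...,0]>45)&(hsv[...,0]<80)&(hsv[...,1]>100)&near&(P[...,2]>.131)]; print("knob",np.median(k,0).round(4))
E
```

```text
26.05 [ 0.4829 -0.005   0.28  ] [-8.8  8.2 96.5  0.  75.3 47.8] [[0.8356, 0.5494, 0.0003], [0.5494, -0.8356, 0.0005], [0.0005, -0.0003, -1.0]]
ring top 0.12107740973618406 plane [-0.0009 -0.0006  0.121 ] ((0.5652621984481812, 0.049342721700668335), 0.034379325807094574)
knob [0.565  0.0486 0.1353]
```

```bash
python3 -c "
from plant import manip
print(manip.close_job())"
```

```text
the job is handed in; nothing more can be done
None
```

The jar is closed and handed in: the disk is seated flat and the ring is screwed down level over it, at its expected final height. The tightening moment briefly read 1.06 N m, above the 0.8 snug limit but under the 1.2 limit, and the clamp force on the disk was not measured directly.

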